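# Find the slot for a sounding slate

## Task

One wooden-capped slate hangs by itself at one end of the hanging stand, apart from the other two. Take it by its cap to the slotted rack and try its foot on the slots one after another, starting at the narrowest, touching down gently because slate chips (never more than 25 newtons), until the first slot takes it; lower it there fully home, cap resting on the rack, and let go. Leave the other two slates and everything else where they are.

Things in the scene. Friction and masses are not known exactly. Their poses are not given: they have to be found in the camera images.
- slate_a: slate tongue, 50 mm long (its x), 55 mm tall, 7.5, 11.5 or 15.5 mm thick (its y; each slate differs, not told which is which), under a wooden cap 90 (x) by 26 (y) by 36 mm high, the grip, which overhangs the tongue 20 mm at each end. Origin: centre of the tongue's foot, z up; cap underside 55, cap top 91 mm above it. About 140 g, brittle
- slate_b: slate tongue, 50 mm long (its x), 55 mm tall, 7.5, 11.5 or 15.5 mm thick (its y; each slate differs, not told which is which), under a wooden cap 90 (x) by 26 (y) by 36 mm high, the grip, which overhangs the tongue 20 mm at each end. Origin: centre of the tongue's foot, z up; cap underside 55, cap top 91 mm above it. About 140 g, brittle
- slate_c: slate tongue, 50 mm long (its x), 55 mm tall, 7.5, 11.5 or 15.5 mm thick (its y; each slate differs, not told which is which), under a wooden cap 90 (x) by 26 (y) by 36 mm high, the grip, which overhangs the tongue 20 mm at each end. Origin: centre of the tongue's foot, z up; cap underside 55, cap top 91 mm above it. About 140 g, brittle
- rack: plywood block on a fixed foam bed 20 mm high; gives straight down 1 mm per 4 N beyond about 2 N (12 mm at most), else fixed. 100 (its x) by 176 (its y) by 65 mm high, top 85 mm over the table; five through slots 32 mm apart, widening from -y to +y. Tongues go in along its x, either way round. Each slate's own slot is 1.5 mm wider than its tongue, the next narrower one 2.5 mm too narrow. Origin: centre of its underside
- slot1 (a point): centre of the mouth of slot 1 of 5 at the rack's top face: 5 mm wide (along the rack's y), 56 mm long (along the rack's x), right through the rack, rims square, not bevelled; axes as the rack's
- slot2 (a point): centre of the mouth of slot 2 of 5 at the rack's top face: 9 mm wide (along the rack's y), 56 mm long (along the rack's x), right through the rack, rims square, not bevelled; axes as the rack's
- slot3 (a point): centre of the mouth of slot 3 of 5 at the rack's top face: 13 mm wide (along the rack's y), 56 mm long (along the rack's x), right through the rack, rims square, not bevelled; axes as the rack's
- slot4 (a point): centre of the mouth of slot 4 of 5 at the rack's top face: 17 mm wide (along the rack's y), 56 mm long (along the rack's x), right through the rack, rims square, not bevelled; axes as the rack's
- slot5 (a point): centre of the mouth of slot 5 of 5 at the rack's top face: 21 mm wide (along the rack's y), 56 mm long (along the rack's x), right through the rack, rims square, not bevelled; axes as the rack's
- stand: fixed steel base plate 110 (its x) by 220 (its y) by 8 mm with three pairs of wooden posts, tops at 65 mm; in each pair hangs a slate, cap ends on the posts, its x along the stand's x, free to lift. Any slate may hang in any pair. Pairs at y = -75 (the lone one), +30, +80 mm. Origin: centre of the underside, z up
- single_bay (a point): middle of the lone pair of posts of the stand, at the height of the post tops where the cap rests (the hanging slate's foot is 55 mm below it)
- mallet: bystander: wooden mallet 200 mm long with black rubber head, lying on the table; origin under the middle of its length
- shard: bystander: flat piece of stone, about 80 mm, 12 mm thick; origin at its underside
- mic_puck: bystander: steel contact-microphone disc, 32 mm across, 14 mm high, beside the rack; origin at its underside
- beater_block: bystander: pale wooden block 30 by 50 by 22 mm, beside the stand; origin at its underside
- mug: bystander: white mug, 80 mm across, 90 mm high; origin at its underside
- tin: bystander: closed steel tin, 70 mm across, 50 mm high; origin at its underside
- recorder: bystander: black pocket recorder 120 by 65 by 26 mm; origin at its underside
There are look-alikes about, which are no part of the job. Leave any pink look-alike of the slate_b alone. What is shaped like the slate_a but red is not meant.

How it is judged (in metres and radians):
On the way, in this order (a step that is already met when the one before it is completed fails the run):
1. the lone slate is lifted clear of the stand (((z of slate_a in the frame of single_bay above 0.003 m and distance of slate_a from where it was at the start of the episode above 0.05 m) or (z of slate_b in the frame of single_bay above 0.003 m and distance of slate_b from where it was at the start of the episode above 0.05 m) or (z of slate_c in the frame of single_bay above 0.003 m and distance of slate_c from where it was at the start of the episode above 0.05 m))), for 0.05 s.
2. its foot is touched down on the narrowest slot (((horizontal distance between slate_a and slot1 below 0.008 m and z of slate_a in the frame of slot1 between -0.005 and 0.004 m and contact force between slate_a and rack above 0.7 N) or (horizontal distance between slate_b and slot1 below 0.008 m and z of slate_b in the frame of slot1 between -0.005 and 0.004 m and contact force between slate_b and rack above 0.7 N) or (horizontal distance between slate_c and slot1 below 0.008 m and z of slate_c in the frame of slot1 between -0.005 and 0.004 m and contact force between slate_c and rack above 0.7 N))), for 0.05 s.
3. it is touched down on the second slot, or enters it by 10 mm if that is the first that takes it (((horizontal distance between slate_a and slot2 below 0.005 m and z of slate_a in the frame of slot2 below -0.01 m) or (horizontal distance between slate_b and slot2 below 0.008 m and z of slate_b in the frame of slot2 between -0.005 and 0.004 m and contact force between slate_b and rack above 0.7 N) or (horizontal distance between slate_c and slot2 below 0.008 m and z of slate_c in the frame of slot2 between -0.005 and 0.004 m and contact force between slate_c and rack above 0.7 N))), for 0.05 s.
4. the thinnest slate is home in slot 2, or the middle one enters slot 3 by 10 mm, or the thickest is touched down on slot 3 (((horizontal distance between slate_a and slot2 below 0.005 m and z of slate_a in the frame of slot2 below -0.0525 m and angle between slate_a's own z axis and vertical below 0.06 rad) or (horizontal distance between slate_b and slot3 below 0.005 m and z of slate_b in the frame of slot3 below -0.01 m) or (horizontal distance between slate_c and slot3 below 0.008 m and z of slate_c in the frame of slot3 between -0.005 and 0.004 m and contact force between slate_c and rack above 0.7 N))), for 0.05 s.
At the end, for the whole second after the job is handed in: the lone slate stands in the narrowest slot that takes it, foot at least 52.5 mm down (55 is home), within 5 mm of the slot centre, upright within 0.06 rad, at rest, released; no slate within 60 mm of the lone bay, the other two moved under 10 mm ((((horizontal distance between slate_a and slot2 below 0.005 m and z of slate_a in the frame of slot2 below -0.0525 m and angle between slate_a's own z axis and vertical below 0.06 rad) and linear speed of slate_a below 0.01 m/s and distance of each of slate_b, slate_c from where it was at the start of the episode below 0.01 m) or ((horizontal distance between slate_b and slot3 below 0.005 m and z of slate_b in the frame of slot3 below -0.0525 m and angle between slate_b's own z axis and vertical below 0.06 rad) and linear speed of slate_b below 0.01 m/s and distance of each of slate_a, slate_c from where it was at the start of the episode below 0.01 m) or ((horizontal distance between slate_c and slot4 below 0.005 m and z of slate_c in the frame of slot4 below -0.0525 m and angle between slate_c's own z axis and vertical below 0.06 rad) and linear speed of slate_c below 0.01 m/s and distance of each of slate_a, slate_b from where it was at the start of the episode below 0.01 m)) and horizontal distance between each of slate_a, slate_b, slate_c and single_bay above 0.06 m); the robot touches nothing.
It fails at once if a slate and the rack press on each other with more than 25 N (contact force between any of slate_a, slate_b, slate_c and rack above 25 N).
It fails at once if a slate goes more than 10 mm into a slot looser than its own ((horizontal distance between slate_a and slot3 below 0.008 m and z of slate_a in the frame of slot3 below -0.01 m) or (horizontal distance between slate_a and slot4 below 0.008 m and z of slate_a in the frame of slot4 below -0.01 m) or (horizontal distance between slate_a and slot5 below 0.008 m and z of slate_a in the frame of slot5 below -0.01 m) or (horizontal distance between slate_b and slot4 below 0.008 m and z of slate_b in the frame of slot4 below -0.01 m) or (horizontal distance between slate_b and slot5 below 0.008 m and z of slate_b in the frame of slot5 below -0.01 m) or (horizontal distance between slate_c and slot5 below 0.008 m and z of slate_c in the frame of slot5 below -0.01 m)).
It fails at once if more than one slate is moved (over 15 mm) (distance of each of slate_a, slate_b from where it was at the start of the episode above 0.015 m or distance of each of slate_a, slate_c from where it was at the start of the episode above 0.015 m or distance of each of slate_b, slate_c from where it was at the start of the episode above 0.015 m).
It fails at once if a bystander is moved more than 20 mm (distance of any of mallet, shard, mic_puck, beater_block, mug, tin, recorder from where it was at the start of the episode above 0.02 m).
It also fails if it takes over 61 s, if anything falls off the work surface, if the arm or the gripper's body presses on something with over 40 N, if the wrist force passes 120 N, or if a joint passes its speed limit or range.

## Robot

A 6-joint arm with a two-finger parallel gripper is mounted at the origin on the work surface. World frame = base frame: x ahead of the robot, y to its left, z up, the work surface at z = 0. Lengths are in mm, angles in degrees, forces in N, time in s.
With the tool pointing down it reaches from about 300 to 850 mm from the base axis. Payload 4.2 kg.
Tool frame: the origin (TCP) lies between the finger pads; the fingertips stand 14 mm ahead of it and the grasp point (between the pads) lies 5 mm behind it (env.finger_overhang is the distance from the TCP to the fingertips, in mm); z points along the fingers, y is the line along which they close (so a half turn about z gives the same grasp; the last joint's range is limited). The gripper opens to 91 mm and grips with 3 to 60 N. Pads are 32 mm wide; open, the fingers measure 118 mm over their backs; the gripper's body (76 mm by 178 mm) begins 60 mm behind the grasp point.
Start: joints at [-1.146, 18.312, 89.639, -0, 72.044, -1.146], TCP at [575.015, 0, 227.976] pointing down, gripper open.
Joint ranges: [-177.97, 177.97], [-48.28, 115.42], [12.27, 149.76], [-77.06, 257.06], [2.81, 150.46], [-146.56, 146.56]. Speed limits (degrees/s): [147.25, 147.25, 180, 180, 180, 180].

## Interface

Orientations are given as [roll, pitch, yaw] about the fixed x, y, z axes, in that order (R = Rz(yaw) Ry(pitch) Rx(roll)).
In Python, from workcell import status, cams, env, finder gives the robot as it stands.
- The arm moves only by the tool apply_moves, never from a script. Its argument "increments" is a list of rows, each a list of 7 numbers: the opening, from -1 (shut) to 1 (fully open), then the shift along the world's x, y, z in m, then the turn, a rotation vector about the world's x, y, z in degrees. In form: [[gripper, x, y, z, ax, ay, az], ...]. A call has 1 to 5 rows; each row shifts and turns the commanded pose from where the row before left it; what a row does not reach is not made up. A row lasts 1/12 s, in which the tool goes at most 41.7 mm and 7.16 degrees, less where a joint would pass 70% of its speed; a pose out of reach is approached as far as the arm can. A call with a gripper value outside its range is refused whole. The fingers move at their own pace and stop on an object; "newtons" is the grip in N (left out, the last holds). Time passes only in rows, so rows that do not move let the fingers close. It gives the time, the measured TCP pose, the force, the opening and the grip force at its end, in the units of the state.
- status.state(): the state, without advancing time (a new reading comes with each control period).
- cams.grab_frame(name): name is "scene" or "side" or "wrist"; returns a dict with "color" (384x512x3 uint8, red, green, blue), "intrinsics" (3x3 intrinsics, pixels), "R" (3x3) and "t" (3): a world point X has camera coordinates R X + t. Camera axes: x right, y down, z forward; pixel columns grow to the right and rows downward; lengths in mm; the calibration is good to about 2 mm. A picture is of the moment at which its call begins. There is no depth.
- env.job_done(): hands the job in; it is judged then, once.
Trained networks look in the newest picture that a camera, given by its name, has taken for a name from the list of things; names that differ only in an ending like _2 or _b are one class to them, and where a whole thing is asked for, a point or a joint stands for the part that bears it (a point fixed in the world has none). Each returns a list of dicts, best first, with "score" (0 to 1); they miss things now and then, are a little off and sometimes report something else, mostly with a low value. They report only what shows in the picture. A call takes as long as a camera call. They do not tell look-alikes from the thing itself.
- finder.boxes_of(query, camera): "rect" ([left, top, width, height] in pixels, round what is visible of it).
- finder.trace(query, camera): "pixels" (384x512 bool, what is visible of it) and "rect" ([left, top, width, height] in pixels, round what is visible of it).
The state is a dict: "time_s": time; "qpos": joint angles; "qvel": joint speeds; "effort": joint torques, N m; "ee_pos": TCP position; "ee_rot": TCP orientation; "force": force on the tool from outside, world axes, zero at the start; "torque": the same for the moment, N m; "gripper_width": finger opening in mm; "gripper_force": force on a finger pad.
Only numpy, scipy, OpenCV 4.12 (cv2) and the standard library are available. Lean on these libraries where they do the work, as an engineer would, in place of code of your own. Each camera call takes 0.05 s, during which the arm holds its last target. There are 200 camera calls.

## Working session

There is one attempt and no reset: what is moved stays moved. The work goes in short steps, Python scripts to look and compute and a tool call to move; the robot and the scene stay as the last step left them, time stands still between calls to the robot, and variables do not carry over. Pictures are saved under pics/ and viewed, at most 10 in all, crops included, and the job is handed in when it is done.

Besides the shell and the picture viewer there is one more tool, called after "Call:" by a JSON object that holds its "name" and its "arguments". apply_moves: Moves the arm, as the interface text tells. Its arguments: {"type":"object","properties":{"increments":{"type":"array","items":{"type":"array","items":{"type":"number"}}},"newtons":{"type":"number"}},"required":["increments"]}

```bash
mkdir -p pics
python3 - <<'E'
from workcell import status,cams,env,finder
import cv2,numpy as np
ims=[]
for c in ["scene","side"]:
    f=cams.grab_frame(c); im=f["color"][:,:,::-1].copy()
    print(c,np.round(f["intrinsics"],1).tolist(),np.round(f["R"],3).tolist(),np.round(f["t"],1).tolist())
    for q in ["slate_a","rack","stand"]:
        for d in finder.boxes_of(q,c)[:6]: print(q,round(d["score"],2),np.round(d["rect"]).tolist())
    cv2.imwrite(f"pics/{c}0.png",cv2.resize(im,(768,576),interpolation=cv2.INTER_CUBIC))
print(status.state())
E
```

```text
scene [[398.1, 0.0, 252.0], [0.0, 398.1, 192.0], [0.0, 0.0, 1.0]] [[0.786, 0.619, 0.009], [0.479, -0.599, -0.642], [-0.392, 0.508, -0.767]] [-470.0, -219.9, 1232.7]
slate_a 0.79 [227.0, 173.0, 33.0, 45.0]
slate_a 0.76 [264.0, 149.0, 25.0, 29.0]
slate_a 0.76 [349.0, 151.0, 16.0, 47.0]
slate_a 0.72 [281.0, 108.0, 36.0, 25.0]
slate_a 0.68 [280.0, 126.0, 26.0, 26.0]
rack 0.78 [125.0, 214.0, 82.0, 100.0]
rack 0.27 [250.0, 132.0, 68.0, 57.0]
stand 0.67 [245.0, 129.0, 72.0, 60.0]
stand 0.24 [255.0, 146.0, 34.0, 32.0]
side [[489.5, 0.0, 258.1], [0.0, 489.5, 183.1], [0.0, 0.0, 1.0]] [[-0.929, -0.369, 0.01], [-0.186, 0.447, -0.875], [0.319, -0.815, -0.484]] [528.8, 175.8, 993.6]
slate_a 0.84 [222.0, 203.0, 44.0, 35.0]
slate_a 0.84 [120.0, 207.0, 29.0, 55.0]
slate_a 0.76 [243.0, 182.0, 42.0, 40.0]
slate_a 0.56 [198.0, 246.0, 52.0, 51.0]
rack 0.89 [277.0, 129.0, 42.0, 56.0]
stand 0.96 [189.0, 224.0, 84.0, 89.0]
{'time_s': 0.4, 'qpos': array([-1.14709007e+00,  1.83173912e+01,  8.96481347e+01,  1.28896508e-03,
        7.20432159e+01, -1.14551776e+00]), 'qvel': array([-0.01576939,  0.0188772 , -0.03418601,  0.05168016, -0.00083828,
        0.00289186]), 'effort': array([ 1.56624981e-05, -4.11891532e+01, -2.31915075e+01,  7.26610771e-02,
        3.97123327e-02, -3.98412089e-05]), 'ee_pos': array([ 5.74952577e+02, -3.18504658e-03,  2.27858827e+02]), 'ee_rot': array([-1.79991285e+02, -1.40063576e-03,  8.99980301e+01]), 'force': array([-0.20439947,  0.19778151, -0.39417428]), 'torque': array([-0.01882156,  0.04894238,  0.03706741]), 'gripper_force': 0.0, 'gripper_width': 91.12898012545621}
```

View pics/scene0.png

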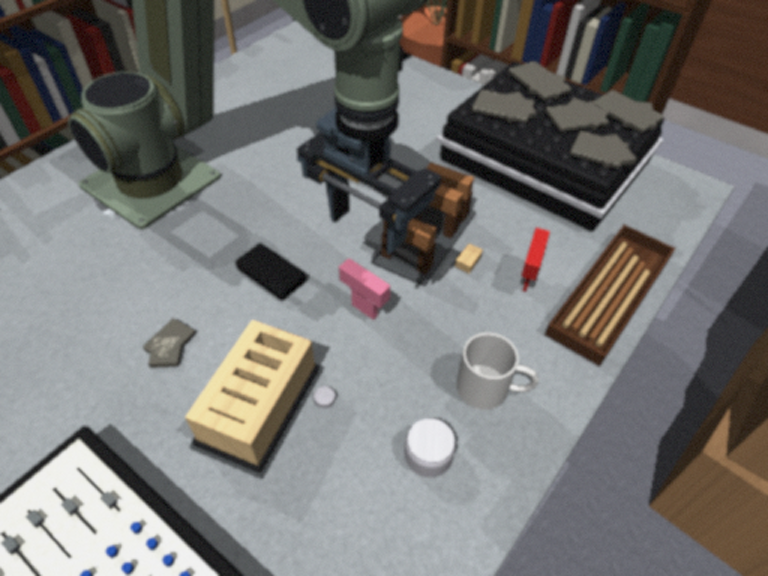

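View pics/side0.png

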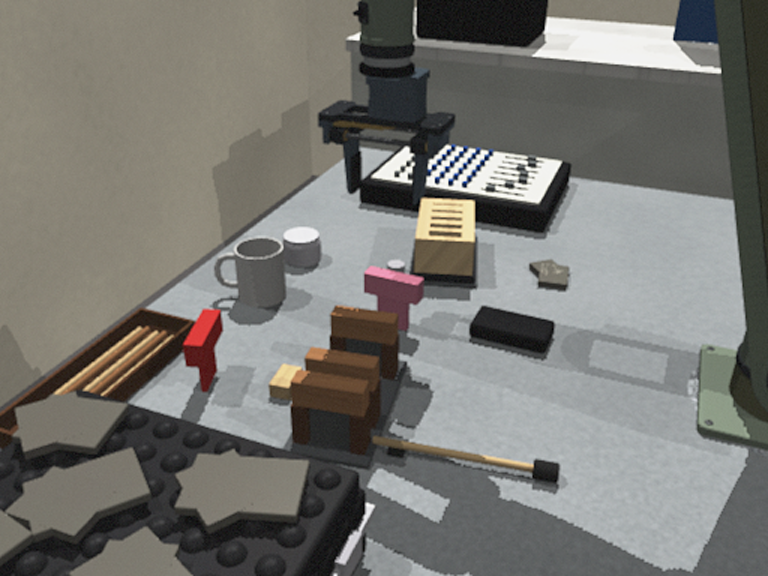

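Candidates (zoomed pixels, side view): lone slate (363,325), pair (343,362) and (330,395), pink look-alike (393,295), red look-alike (203,345). I choose the lone brown-capped one on the stand, at scene (408,240). The rack is at scene (255,390), with its narrowest slot at the near-lower end, (225,415).

```bash
cat > h.py <<'E'
from workcell import status,cams,env,finder
import cv2,numpy as np
def ray(f,p):
    K,R,t=f["intrinsics"],f["R"],f["t"]
    return -R.T@t, R.T@np.linalg.solve(K,[p[0],p[1],1.])
def onz(f,p,z):
    c,d=ray(f,p); return c+d*(z-c[2])/d[2]
def proj(f,X):
    q=f["intrinsics"]@(f["R"]@np.asarray(X,float)+f["t"]); return q[:2]/q[2]
def tri(fs,ps):
    A=0;b=0
    for f,p in zip(fs,ps):
        c,d=ray(f,p); d/=np.linalg.norm(d); P=np.eye(3)-np.outer(d,d); A=A+P; b=b+P@c
    return np.linalg.solve(A,b)
E
python3 - <<'E'
from h import *
s=cams.grab_frame("scene"); d=cams.grab_frame("side"); w=cams.grab_frame("wrist")
r=lambda a:np.round(a).tolist()
for n,p in dict(lone=(365,314),l=(331,308),r=(398,314),m=(343,357),far=(331,382)).items(): print(n,r(onz(d,np.array(p)/1.5,101)))
for n,p in dict(tl=(257,322),tr=(314,342),bl=(190,408),br=(246,430),s1=(226,415)).items(): print(n,r(onz(s,np.array(p)/1.5,85)))
for n,p in dict(tl=(420,199),tr=(473,199),bl=(416,248),br=(475,248),s1=(447,211)).items(): print("side",n,r(onz(d,np.array(p)/1.5,85)))
print("rack tri s1", r(tri([s,d],[np.array((226,415))/1.5,np.array((447,210))/1.5])))
print("pink", r(onz(s,np.array((365,278))/1.5,91)),"mug",r(onz(s,np.array((490,345))/1.5,90)))
print(np.round(w["R"],3).tolist(), np.round(-w["R"].T@w["t"],1).tolist(), w["intrinsics"].tolist())
cv2.imwrite("pics/w0.png",w["color"][:,:,::-1])
E
```

```text
lone [543.0, 150.0, 101.0]
l [592.0, 154.0, 101.0]
r [501.0, 133.0, 101.0]
m [528.0, 253.0, 101.0]
far [520.0, 304.0, 101.0]
tl [487.0, -154.0, 85.0]
tr [579.0, -128.0, 85.0]
bl [520.0, -312.0, 85.0]
br [603.0, -287.0, 85.0]
s1 [566.0, -289.0, 85.0]
side tl [618.0, -289.0, 85.0]
side tr [526.0, -328.0, 85.0]
side bl [556.0, -93.0, 85.0]
side br [466.0, -131.0, 85.0]
side s1 [554.0, -255.0, 85.0]
rack tri s1 [562.0, -286.0, 74.0]
pink [562.0, 12.0, 91.0] mug [785.0, 26.0, 90.0]
[[1.0, 0.001, -0.0], [0.001, -0.96, 0.28], [0.0, -0.28, -0.96]] [574.4, 80.5, 384.5] [[345.239879785839, 0.0, 253.51928333297602], [0.0, 345.239879785839, 185.33912266323122], [0.0, 0.0, 1.0]]
```

View pics/w0.png

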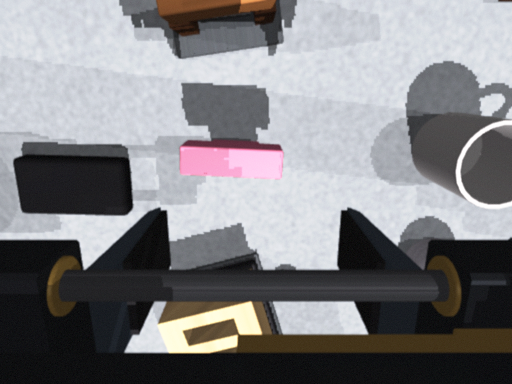

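The wrist picture shows the stand's edge at the top (220,20), pink at (231,160) and the rack at the bottom (215,325). Next I turn the fingers across the cap and go above the lone slate.

Call:
{"name": "apply_moves", "arguments": {"increments": [[1, -0.003, 0.0145, 0, 0, 0, -7], [1, -0.003, 0.0145, 0, 0, 0, -7], [1, -0.003, 0.0145, 0, 0, 0, -7], [1, -0.003, 0.0145, 0, 0, 0, -7], [1, -0.003, 0.0145, 0, 0, 0, -7]]}}

```text
time_s: 0.97
ee_pos: [559.8, 73.1, 228.0]
ee_rot: [180.0, -0.0, 54.6]
force: [0.4, 0.7, 0.1]
gripper_width: 90.9
gripper_force: 0.0
```

Call:
{"name": "apply_moves", "arguments": {"increments": [[1, -0.003, 0.0145, 0, 0, 0, -7], [1, -0.003, 0.0145, 0, 0, 0, -7], [1, -0.003, 0.0145, 0, 0, 0, -7], [1, -0.003, 0.0145, 0, 0, 0, -7], [1, -0.003, 0.0145, 0, 0, 0, -7]]}}

```text
time_s: 1.38
ee_pos: [544.8, 145.7, 228.0]
ee_rot: [180.0, -0.0, 19.7]
force: [0.0, 1.0, -0.4]
gripper_width: 90.7
gripper_force: 0.0
```

Call:
{"name": "apply_moves", "arguments": {"increments": [[1, 0, 0, 0, 0, 0, -7], [1, 0, 0, 0, 0, 0, 0], [1, 0, 0, 0, 0, 0, 0]]}}

```text
time_s: 1.63
ee_pos: [545.0, 145.0, 228.0]
ee_rot: [180.0, -0.0, 13.2]
force: [-0.2, 0.8, -0.5]
gripper_width: 91.0
gripper_force: 0.0
```

Run:
```python
from h import *
s=cams.grab_frame("scene"); w=cams.grab_frame("wrist")
st=status.state(); print(np.round(st["ee_pos"],1),np.round(st["ee_rot"],1))
im=w["color"][:,:,::-1].copy()
for d in finder.trace("slate_a","wrist"):
    m=d["pixels"].astype(np.uint8); print(round(d["score"],2),np.round(d["rect"]).tolist())
    ys,xs=np.nonzero(m); print(np.round(cv2.minAreaRect(np.c_[xs,ys].astype(np.float32))[0],1))
cv2.imwrite("pics/w1.png",np.hstack([im]))
# scene crop with rack upsampled
c=s["color"][200:330,110:240,::-1]; cv2.imwrite("pics/rk.png",cv2.resize(c,None,fx=4.5,fy=4.5,interpolation=cv2.INTER_CUBIC))
```

```text
[545.1 144.6 228. ] [180.    0.   13.1]
0.89 [356.0, 145.0, 74.0, 101.0]
[386.  188.2]
0.88 [48.0, 108.0, 66.0, 108.0]
[ 82.8 159. ]
0.72 [233.0, 120.0, 36.0, 107.0]
[251.4 174.9]
0.58 [112.0, 108.0, 50.0, 109.0]
[135.9 164.4]
```

View pics/w1.png

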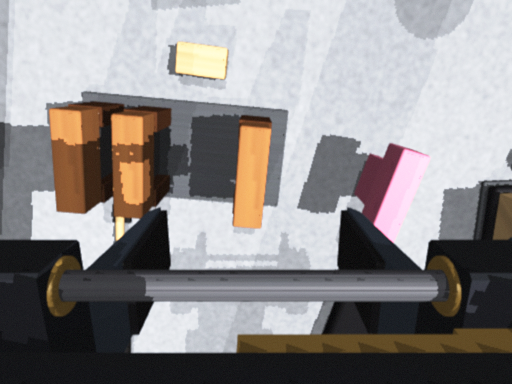

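The lone cap lies in the middle at (251,175), the pair at (82,160) and (136,164), and pink at (405,190). I measure the cap and check its height with the side view.

```bash
python3 - <<'E'
from h import *
w=cams.grab_frame("wrist"); d=cams.grab_frame("side")
T=[t for t in finder.trace("slate_a","wrist") if abs(t["rect"][0]-233)<8][0]["pixels"].astype(np.uint8)
c=max(cv2.findContours(T,0,2)[0],key=cv2.contourArea)
P=np.array([onz(w,p[0],101)[:2] for p in c.astype(float)],np.float32)
print("contour rect at z101",cv2.minAreaRect(P), P.min(0),P.max(0))
C=[(239,123),(271,124),(261.5,227),(234,226)]
X=np.array([onz(w,p,101) for p in C]); print(np.round(X,1), np.round(X.mean(0),1))
for a,b in [(3,0),(2,1)]: print("yaw",np.degrees(np.arctan2(*(X[b]-X[a])[[1,0]])))
e=[onz(w,p,8) for p in [(83,92),(287,110)]]; v=e[1]-e[0]; print("plate edge len",np.linalg.norm(v),"yaw",np.degrees(np.arctan2(v[0],-v[1])))
for z in (96,101,106):
  print(z,[np.round(proj(d,np.r_[onz(w,p,z)])*1.5).tolist() for p in C])
E
python3 - <<'E'
import cv2
im=cv2.imread('pics/side0.png')[280:480,250:470]
cv2.imwrite('pics/crop.png',cv2.resize(im,None,fx=2.8,fy=2.8,interpolation=cv2.INTER_CUBIC))
E
```

```text
Traceback (most recent call last):
IndexError: list index out of range
```

View pics/crop.png

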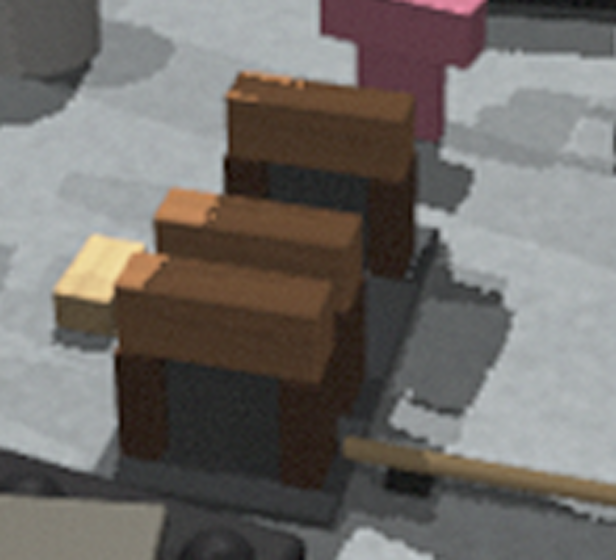

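The crop confirms the choice: the lone brown cap sits on its posts at crop (320,125), apart from the two caps in front, with pink behind.

Run:
```python
from h import *
w=cams.grab_frame("wrist"); d=cams.grab_frame("side")
C=[(239,123),(271,124),(261.5,227),(234,226)]
X=np.array([onz(w,p,101) for p in C]); print(np.round(X,1), np.round(X.mean(0),1))
for a,b in [(3,0),(2,1)]: print("yaw",np.degrees(np.arctan2(*(X[b]-X[a])[[1,0]])))
e=[onz(w,p,8) for p in [(83,92),(287,110)]]; v=e[1]-e[0]; print("plate edge len",np.linalg.norm(v),"yaw",np.degrees(np.arctan2(v[0],-v[1])))
S=[(331.4,315),(335,306.8),(397,314),(397,322)]
for p,q in zip(C,S): print(np.round(tri([w,d],[p,np.array(q)/1.5]),1))
```

```text
[[590.  168.4 101. ]
 [595.1 142.9 101. ]
 [505.3 129.4 101. ]
 [500.8 153.3 101. ]] [547.8 148.5 101. ]
yaw 9.570463962317094
yaw 8.534421331909842
plate edge len 216.0761967249249 yaw 8.120192158323388
[587.6 167.3  98. ]
[593.3 141.7  95.4]
[504.2 129.1  98. ]
[497.8 152.   99.1]
```

Call:
{"name": "apply_moves", "arguments": {"increments": [[1, 0.0025, 0.0035, -0.02, 0, 0, -4], [1, 0, 0, -0.03, 0, 0, 0], [1, 0, 0, -0.03, 0, 0, 0], [1, 0, 0, -0.03, 0, 0, 0], [1, 0, 0, -0.02, 0, 0, 0]]}}

```text
time_s: 2.45
ee_pos: [546.2, 148.1, 95.4]
ee_rot: [180.0, 0.2, 9.0]
force: [0.3, -0.8, -1.0]
gripper_width: 91.1
gripper_force: 0.0
```

Call:
{"name": "apply_moves", "arguments": {"increments": [[1, 0, 0, -0.014, 0, 0, 0], [1, 0, 0, 0, 0, 0, 0], [0.2, 0, 0, 0, 0, 0, 0], [-0.2, 0, 0, 0, 0, 0, 0], [-0.6, 0, 0, 0, 0, 0, 0]], "newtons": 40}}

```text
time_s: 2.87
ee_pos: [548.6, 148.7, 85.4]
ee_rot: [-180.0, -0.2, 9.0]
force: [-0.6, -0.4, -0.1]
gripper_width: 74.2
gripper_force: 0.0
```

Call:
{"name": "apply_moves", "arguments": {"increments": [[-1, 0, 0, 0, 0, 0, 0], [-1, 0, 0, 0, 0, 0, 0], [-1, 0, 0, 0, 0, 0, 0], [-1, 0, 0, 0, 0, 0, 0], [-1, 0, 0, 0, 0, 0, 0]]}}

```text
time_s: 3.28
ee_pos: [547.5, 148.5, 84.2]
ee_rot: [180.0, -0.0, 9.0]
force: [-0.8, -0.9, -0.5]
gripper_width: 40.8
gripper_force: 0.0
```

Call:
{"name": "apply_moves", "arguments": {"increments": [[-1, 0, 0, 0, 0, 0, 0], [-1, 0, 0, 0, 0, 0, 0], [-1, 0, 0, 0, 0, 0, 0], [-1, 0, 0, 0, 0, 0, 0]]}}

```text
time_s: 3.62
ee_pos: [547.5, 148.5, 84.0]
ee_rot: [180.0, 0.0, 9.0]
force: [0.1, -0.8, 0.1]
gripper_width: 25.8
gripper_force: 40.0
```

Call:
{"name": "apply_moves", "arguments": {"increments": [[-1, 0, 0, 0.002, 0, 0, 0], [-1, 0, 0, 0.01, 0, 0, 0], [-1, 0, 0, 0.025, 0, 0, 0], [-1, 0, 0, 0.03, 0, 0, 0], [-1, 0, 0, 0.03, 0, 0, 0]]}}

```text
time_s: 4.03
ee_pos: [547.0, 148.4, 182.2]
ee_rot: [180.0, 0.1, 9.0]
force: [0.7, -0.3, -0.9]
gripper_width: 25.6
gripper_force: 40.0
```

Call:
{"name": "apply_moves", "arguments": {"increments": [[-1, -0.005, -0.02, 0.02, 0, 0, 0], [-1, -0.005, -0.036, 0.015, 0, 0, 0], [-1, -0.005, -0.036, 0.015, 0, 0, 0], [-1, -0.005, -0.036, 0, 0, 0, 1], [-1, -0.005, -0.036, 0, 0, 0, 1]]}}

```text
time_s: 4.45
ee_pos: [522.6, -16.9, 233.1]
ee_rot: [179.9, -0.2, 11.1]
force: [-0.2, -0.8, -1.5]
gripper_width: 25.9
gripper_force: 40.0
```

Call:
{"name": "apply_moves", "arguments": {"increments": [[-1, -0.005, -0.036, 0, 0, 0, 1], [-1, -0.005, -0.036, 0, 0, 0, 1], [-1, -0.005, -0.036, 0, 0, 0, 1], [-1, -0.005, -0.036, 0, 0, 0, 1], [-1, -0.005, -0.036, 0, 0, 0, 0]]}}

```text
time_s: 4.87
ee_pos: [496.9, -197.1, 231.8]
ee_rot: [180.0, -0.0, 15.0]
force: [0.7, 0.7, -1.4]
gripper_width: 25.9
gripper_force: 40.0
```

Call:
{"name": "apply_moves", "arguments": {"increments": [[-1, 0, -0.015, 0, 0, 0, 0], [-1, 0, 0, 0, 0, 0, 0], [-1, 0, 0, 0, 0, 0, 0], [-1, 0, 0, 0, 0, 0, 0]]}}

```text
time_s: 5.2
ee_pos: [497.4, -209.7, 231.2]
ee_rot: [-180.0, -0.0, 15.0]
force: [0.1, 1.2, -1.1]
gripper_width: 25.4
gripper_force: 40.0
```

Run:
```python
from h import *
w=cams.grab_frame("wrist")
np.savez("w2.npz",**{k:np.array(v) for k,v in w.items()})
st=status.state(); print(np.round(st["ee_pos"],1),np.round(st["ee_rot"],1),st["force"],np.round(-w["R"].T@w["t"],1))
for q in ["rack","slate_a","mic_puck"]:
  for d in finder.boxes_of(q,"wrist"): print(q,round(d["score"],2),np.round(d["rect"]).tolist())
cv2.imwrite("pics/w2.png",cv2.resize(w["color"][:,:,::-1],(768,576),interpolation=cv2.INTER_CUBIC))
```

```text
[ 497.5 -209.4  231.2] [-180.    -0.    15.1] [ 0.53440269  0.43511499 -1.43535697] [ 573.3 -187.9  387.9]
rack 0.64 [182.0, 63.0, 210.0, 122.0]
slate_a 0.84 [224.0, 156.0, 60.0, 177.0]
mic_puck 0.87 [216.0, 17.0, 33.0, 39.0]
```

View pics/w2.png

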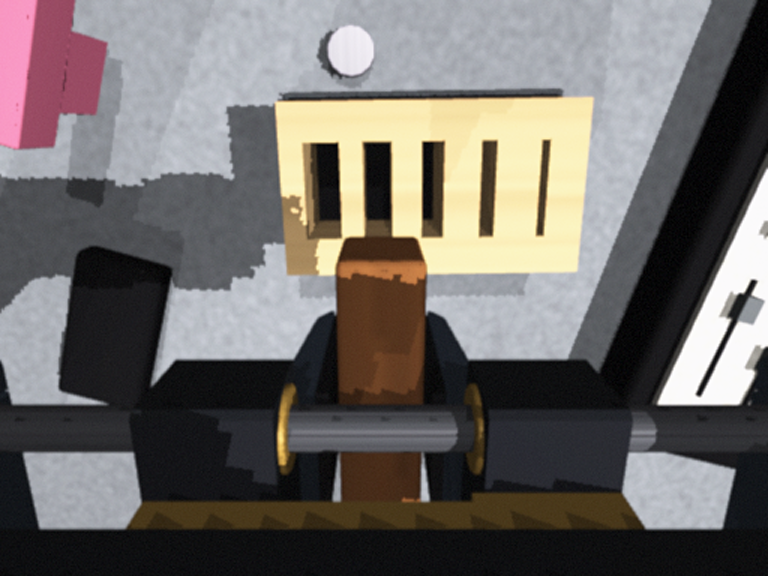

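The picture shows the rack's top face at zoomed (276..592, 98..274), slot 1 (narrowest) at (543,188) up to slot 5 at (322,190), the puck at (350,50), and the held cap at (382,320). I fit the rack pose and calibrate the camera on the held cap.

```bash
cat > rack.py <<'E'
from h import *
def rect(w,ztop=85.,x0=490,x1=650,y0=-330,y1=-100,s=4):
    X=np.float32([[x0,y0],[x1,y0],[x1,y1],[x0,y1]])
    src=np.float32([proj(w,[*p,ztop]) for p in X])
    dst=np.float32([[(p[0]-x0)*s,(p[1]-y0)*s] for p in X])
    return cv2.warpPerspective(w["color"],cv2.getPerspectiveTransform(src,dst),((x1-x0)*s,(y1-y0)*s),flags=cv2.INTER_CUBIC)
def slots(w,ztop=85.,x0=490,y0=-330,s=4):
    im=rect(w,ztop).astype(int)
    bright=((im[:,:,0]>190)&(im[:,:,2]<215)&(im[:,:,0]-im[:,:,2]>35)).astype(np.uint8)
    n,lab,st,cen=cv2.connectedComponentsWithStats(1-bright)
    out=[]
    for i in range(1,n):
        ys,xs=np.nonzero(lab==i); 
        if not 250*s*s/4<len(xs)<1600*s*s: continue
        (cx,cy),(a,b),ang=cv2.minAreaRect(np.c_[xs,ys].astype(np.float32))
        out.append((round(cx/s+x0,1),round(cy/s+y0,1),round(a/s,1),round(b/s,1),round(ang,1)))
    return sorted(out,key=lambda o:o[1]),im,bright
E
python3 - <<'E'
from rack import *
w={k:v for k,v in np.load("w2.npz").items()}
o,im,b=slots(w); print(*o,sep="\n")
cs=np.array([(276,100),(592,98),(578,272),(288,274)])/1.5
X=np.array([onz(w,p,85) for p in cs])[:,:2]; print(np.round(X,1),X.mean(0),[np.linalg.norm(X[i]-X[i-1]) for i in range(4)])
for i,j in((0,1),(3,2)): v=X[i]-X[j]; print("yaw",np.degrees(np.arctan2(-v[0],v[1])))
# cap check
th=np.radians(15.1); R=np.array([[np.cos(th),-np.sin(th)],[np.sin(th),np.cos(th)]]);tcp=np.array([497.5,-209.4])
for y in(13,-13): print("cap end top",proj(w,[*(tcp+R@[45,y]),248])*1.5)
E
```

```text
(564.9, -287.7, 55.4, 4.8, 15.8)
(556.2, -256.8, 55.5, 8.8, 15.9)
(547.5, -226.0, 55.5, 13.0, 15.8)
[[ 572.3 -128.5]
 [ 618.7 -297.1]
 [ 523.  -325.8]
 [ 476.1 -156.1]] [ 547.51839297 -226.86377837] [np.float64(100.12732808911503), np.float64(174.86810690422843), np.float64(99.95589568425855), np.float64(176.12253084590296)]
yaw 15.389880910320915
yaw 15.452539504768227
cap end top [336.98468523 253.92807284]
cap end top [430.66727764 253.83680467]
```

Slot sizes and spacing match the text, with rack yaw about 15.7°. I move over slot 1.

Call:
{"name": "apply_moves", "arguments": {"increments": [[-1, 0.017, -0.02, 0, 0, 0, 0.7], [-1, 0.018, -0.02, 0, 0, 0, 0], [-1, 0.017, -0.02, -0.01, 0, 0, 0], [-1, 0.017, -0.018, -0.02, 0, 0, 0], [-1, 0, 0, -0.02, 0, 0, 0]]}}

```text
time_s: 5.82
ee_pos: [570.3, -291.2, 180.7]
ee_rot: [179.7, -0.2, 15.7]
force: [0.2, -0.1, -1.3]
gripper_width: 26.3
gripper_force: 40.0
```

Call:
{"name": "apply_moves", "arguments": {"increments": [[-1, 0, 0, -0.005, 0, 0, 0], [-1, 0, 0, 0, 0, 0, 0], [-1, 0, 0, 0, 0, 0, 0]]}}

```text
time_s: 6.07
ee_pos: [566.5, -287.7, 176.5]
ee_rot: [-180.0, 0.0, 15.8]
force: [-0.0, 0.5, 0.4]
gripper_width: 25.6
gripper_force: 40.0
```

Run:
```python
from h import *
st=status.state(); print(st["ee_pos"],st["ee_rot"],st["force"],st["torque"])
d=cams.grab_frame("side"); s=cams.grab_frame("scene")
a=d["color"][100:220,240:340,::-1]; b=s["color"][190:310,105:225,::-1]
cv2.imwrite("pics/t1.png",np.hstack([cv2.resize(x,(400,480),interpolation=cv2.INTER_CUBIC) for x in(a,b)]))
```

```text
[ 566.54272241 -287.69216372  176.50576114] [-1.79993907e+02  1.48898802e-04  1.57534129e+01] [-0.00676191  0.46020416  0.43803981] [ 0.02824682  0.04564725 -0.00508013]
```

View pics/t1.png

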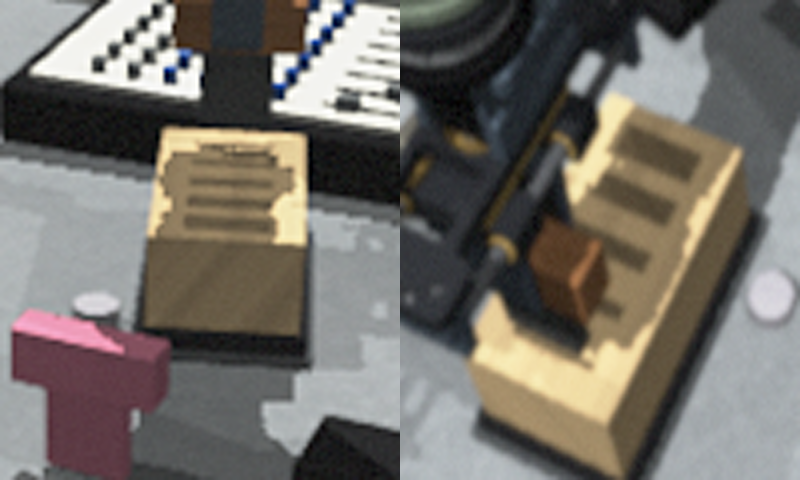

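The foot hangs just above slot 1 (left crop (237,115), right crop (575,340)). I descend gently.

Call:
{"name": "apply_moves", "arguments": {"increments": [[-1, 0, 0, -0.003, 0, 0, 0], [-1, 0, 0, -0.003, 0, 0, 0], [-1, 0, 0, -0.002, 0, 0, 0], [-1, 0, 0, -0.002, 0, 0, 0], [-1, 0, 0, -0.002, 0, 0, 0]]}}

```text
time_s: 6.58
ee_pos: [566.4, -288.4, 163.8]
ee_rot: [180.0, -0.0, 15.7]
force: [-0.4, -0.7, -1.7]
gripper_width: 25.8
gripper_force: 40.0
```

Call:
{"name": "apply_moves", "arguments": {"increments": [[-1, 0, 0, -0.001, 0, 0, 0], [-1, 0, 0, -0.001, 0, 0, 0], [-1, 0, 0, -0.001, 0, 0, 0], [-1, 0, 0, 0, 0, 0, 0]]}}

```text
time_s: 6.92
ee_pos: [566.4, -288.5, 160.7]
ee_rot: [-180.0, 0.0, 15.7]
force: [-0.7, -0.7, -0.6]
gripper_width: 26.0
gripper_force: 40.0
```

Call:
{"name": "apply_moves", "arguments": {"increments": [[-1, 0, 0, -0.001, 0, 0, 0], [-1, 0, 0, -0.001, 0, 0, 0], [-1, 0, 0, 0, 0, 0, 0]]}}

```text
time_s: 7.17
ee_pos: [566.6, -288.6, 159.1]
ee_rot: [180.0, -0.0, 15.7]
force: [-0.4, -0.3, -0.8]
gripper_width: 26.2
gripper_force: 40.0
```

Call:
{"name": "apply_moves", "arguments": {"increments": [[-1, 0, 0, -0.001, 0, 0, 0], [-1, 0, 0, -0.0005, 0, 0, 0], [-1, 0, 0, 0, 0, 0, 0]]}}

```text
time_s: 7.42
ee_pos: [566.7, -288.6, 158.3]
ee_rot: [180.0, -0.0, 15.7]
force: [-0.7, 0.8, 4.5]
gripper_width: 25.4
gripper_force: 40.0
```

Call:
{"name": "apply_moves", "arguments": {"increments": [[-1, 0, 0, 0, 0, 0, 0], [-1, 0, 0, 0.004, 0, 0, 0], [-1, 0, 0, 0.008, 0, 0, 0], [-1, -0.004, 0.015, 0, 0, 0, 0], [-1, -0.005, 0.0165, 0, 0, 0, 0]]}}

```text
time_s: 7.83
ee_pos: [557.9, -257.6, 169.8]
ee_rot: [179.9, -0.1, 15.6]
force: [0.6, 1.1, -1.8]
gripper_width: 25.8
gripper_force: 40.0
```

Call:
{"name": "apply_moves", "arguments": {"increments": [[-1, 0, 0, 0, 0, 0, 0], [-1, 0, 0, -0.004, 0, 0, 0], [-1, 0, 0, -0.004, 0, 0, 0], [-1, 0, 0, -0.001, 0, 0, 0], [-1, 0, 0, 0, 0, 0, 0]]}}

```text
time_s: 8.25
ee_pos: [557.3, -257.4, 159.6]
ee_rot: [-180.0, 0.1, 15.7]
force: [-0.9, 0.0, -1.1]
gripper_width: 25.9
gripper_force: 40.0
```

Call:
{"name": "apply_moves", "arguments": {"increments": [[-1, 0, 0.0003, -0.001, 0, 0, 0], [-1, 0, 0, -0.001, 0, 0, 0], [-1, 0, 0, 0, 0, 0, 0]]}}

```text
time_s: 8.5
ee_pos: [557.7, -257.1, 158.8]
ee_rot: [180.0, -0.0, 15.7]
force: [-0.8, -0.6, 2.3]
gripper_width: 25.8
gripper_force: 40.0
```

Call:
{"name": "apply_moves", "arguments": {"increments": [[-1, -0.0001, 0.0005, -0.0005, 0, 0, 0], [-1, -0.0001, 0.0005, 0, 0, 0, 0], [-1, 0, 0, 0, 0, 0, 0]]}}

```text
time_s: 8.75
ee_pos: [557.7, -256.3, 158.6]
ee_rot: [179.9, -0.1, 15.7]
force: [-0.3, -2.3, 1.9]
gripper_width: 25.7
gripper_force: 40.0
```

Call:
{"name": "apply_moves", "arguments": {"increments": [[-1, -0.0001, 0.0005, 0, 0, 0, 0], [-1, -0.0001, 0.0005, 0, 0, 0, 0], [-1, 0, 0, 0, 0, 0, 0]]}}

```text
time_s: 9.0
ee_pos: [557.5, -254.8, 158.4]
ee_rot: [179.9, -0.1, 15.7]
force: [0.1, -1.4, 3.6]
gripper_width: 26.0
gripper_force: 40.0
```

Call:
{"name": "apply_moves", "arguments": {"increments": [[-1, 0.0003, -0.001, 0, 0, 0, 0], [-1, 0.0003, -0.001, 0, 0, 0, 0], [-1, 0, -0.0005, 0, 0, 0, 0], [-1, 0, -0.0005, 0, 0, 0, 0], [-1, 0, 0, 0, 0, 0, 0]]}}

```text
time_s: 9.42
ee_pos: [557.7, -256.9, 158.0]
ee_rot: [-179.9, -0.0, 15.7]
force: [-0.5, 3.2, 5.5]
gripper_width: 25.7
gripper_force: 40.0
```

Call:
{"name": "apply_moves", "arguments": {"increments": [[-1, 0, -0.0005, 0, 0, 0, 0], [-1, 0, -0.0005, 0, 0, 0, 0], [-1, 0, -0.0005, 0, 0, 0, 0], [-1, 0, 0, 0, 0, 0, 0]]}}

```text
time_s: 9.75
ee_pos: [557.7, -259.2, 158.0]
ee_rot: [-180.0, -0.0, 15.7]
force: [0.3, 4.4, 4.7]
gripper_width: 25.8
gripper_force: 40.0
```

Slot 2 refuses it all across its width, so on to slot 3.

Call:
{"name": "apply_moves", "arguments": {"increments": [[-1, 0, 0, 0.004, 0, 0, 0], [-1, 0, 0, 0.008, 0, 0, 0], [-1, -0.004, 0.0165, 0, 0, 0, 0], [-1, -0.0048, 0.0165, 0, 0, 0, 0], [-1, 0, 0, 0, 0, 0, 0]]}}

```text
time_s: 10.17
ee_pos: [547.6, -224.6, 169.9]
ee_rot: [-179.9, 0.1, 15.8]
force: [-1.2, 0.2, -1.2]
gripper_width: 25.8
gripper_force: 40.0
```

Call:
{"name": "apply_moves", "arguments": {"increments": [[-1, 0, 0, -0.004, 0, 0, 0], [-1, 0, 0, -0.004, 0, 0, 0], [-1, 0, 0, -0.001, 0, 0, 0], [-1, 0, 0, 0, 0, 0, 0], [-1, 0, 0, 0, 0, 0, 0]]}}

```text
time_s: 10.58
ee_pos: [548.9, -226.8, 160.6]
ee_rot: [180.0, 0.0, 15.7]
force: [-0.0, -0.3, -0.6]
gripper_width: 26.1
gripper_force: 40.0
```

Call:
{"name": "apply_moves", "arguments": {"increments": [[-1, 0, 0.0005, -0.001, 0, 0, 0], [-1, 0, 0, -0.001, 0, 0, 0], [-1, 0, 0, -0.0005, 0, 0, 0], [-1, 0, 0, 0, 0, 0, 0]]}}

```text
time_s: 10.92
ee_pos: [549.1, -225.9, 158.8]
ee_rot: [180.0, -0.0, 15.7]
force: [0.1, -0.7, 0.6]
gripper_width: 25.7
gripper_force: 40.0
```

Call:
{"name": "apply_moves", "arguments": {"increments": [[-1, 0, 0, -0.001, 0, 0, 0], [-1, 0, 0, 0, 0, 0, 0], [-1, 0, 0, 0, 0, 0, 0]]}}

```text
time_s: 11.17
ee_pos: [549.1, -225.9, 158.0]
ee_rot: [180.0, -0.0, 15.7]
force: [-0.6, -0.0, 3.0]
gripper_width: 26.1
gripper_force: 40.0
```

Contact. Sweep sideways for the slot.

Call:
{"name": "apply_moves", "arguments": {"increments": [[-1, -0.0001, 0.0004, 0, 0, 0, 0], [-1, -0.0001, 0.0004, 0, 0, 0, 0], [-1, 0, 0, 0, 0, 0, 0]]}}

```text
time_s: 11.42
ee_pos: [549.1, -225.6, 158.0]
ee_rot: [179.9, -0.0, 15.7]
force: [-0.4, -2.7, 5.2]
gripper_width: 25.8
gripper_force: 40.0
```

Call:
{"name": "apply_moves", "arguments": {"increments": [[-1, -0.0001, 0.0004, 0, 0, 0, 0], [-1, -0.0001, 0.0004, 0, 0, 0, 0], [-1, 0, 0, 0, 0, 0, 0]]}}

```text
time_s: 11.67
ee_pos: [549.0, -224.7, 157.9]
ee_rot: [179.9, -0.1, 15.7]
force: [0.7, -3.6, 4.6]
gripper_width: 25.5
gripper_force: 40.0
```

Call:
{"name": "apply_moves", "arguments": {"increments": [[-1, 0.0002, -0.0008, 0, 0, 0, 0], [-1, 0.0002, -0.0008, 0, 0, 0, 0], [-1, 0.0001, -0.0004, 0, 0, 0, 0], [-1, 0, 0, 0, 0, 0, 0]]}}

```text
time_s: 12.0
ee_pos: [549.1, -225.1, 157.6]
ee_rot: [-179.9, -0.0, 15.7]
force: [0.1, 0.3, 6.2]
gripper_width: 25.9
gripper_force: 40.0
```

Call:
{"name": "apply_moves", "arguments": {"increments": [[-1, 0.0001, -0.0004, 0, 0, 0, 0], [-1, 0.0001, -0.0004, 0, 0, 0, 0], [-1, 0, 0, 0, 0, 0, 0]]}}

```text
time_s: 12.25
ee_pos: [549.1, -225.2, 157.6]
ee_rot: [-179.8, -0.0, 15.7]
force: [-0.0, 1.4, 6.9]
gripper_width: 25.7
gripper_force: 40.0
```

Call:
{"name": "apply_moves", "arguments": {"increments": [[-1, 0.0001, -0.0004, 0, 0, 0, 0], [-1, 0.0001, -0.0004, 0, 0, 0, 0], [-1, 0, 0, 0, 0, 0, 0]]}}

```text
time_s: 12.5
ee_pos: [549.2, -225.4, 157.5]
ee_rot: [-179.7, -0.0, 15.6]
force: [-0.7, 2.1, 6.7]
gripper_width: 26.0
gripper_force: 40.0
```

The drag is sticking. I lift a little and measure the slots and the held cap together from this nearer view.

Call:
{"name": "apply_moves", "arguments": {"increments": [[-1, 0, 0, 0.004, 0, 0, 0], [-1, 0, 0, 0.004, 0, 0, 0], [-1, 0, 0, 0, 0, 0, 0], [-1, 0, 0, 0, 0, 0, 0]]}}

```text
time_s: 12.83
ee_pos: [549.1, -227.4, 165.0]
ee_rot: [-179.9, 0.0, 15.7]
force: [0.5, 0.8, -1.1]
gripper_width: 25.8
gripper_force: 40.0
```

Run:
```python
from rack import *
w=cams.grab_frame("wrist"); np.savez("w3.npz",**{k:np.array(v) for k,v in w.items()})
st=status.state(); print(st["ee_pos"],st["ee_rot"],st["force"])
o,im,b=slots(w); print(*o,sep="\n")
a=cv2.resize(w["color"][:,:,::-1],(640,480),interpolation=cv2.INTER_CUBIC)
cv2.imwrite("pics/w3.png",a)
```

```text
[ 549.040619   -227.42575831  164.86401476] [-1.79942912e+02  5.48400366e-02  1.56931747e+01] [ 0.68909628  0.04199944 -0.9431982 ]
(564.8, -287.6, 55.4, 4.8, 15.8)
```

View pics/w3.png

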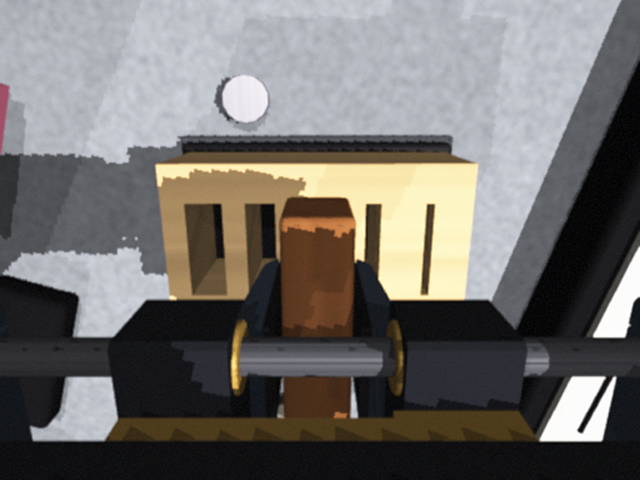

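Run:
```python
from rack import *
w={k:v for k,v in np.load("w3.npz").items()}
st=status.state(); tcp=st["ee_pos"]; th=np.radians(st["ee_rot"][2]); ex=np.array([np.cos(th),np.sin(th)]); ey=np.array([-ex[1],ex[0]])
g=cv2.GaussianBlur(w["color"],(1,3),0).astype(float)
for r in (178,182,190,200,210,330):
    row=g[r]; col=row[:,0]-row[:,2]
    print(r,[int(v) for v in row[218:234,0]],[int(v) for v in row[276:292,0]])
print("col254",[(r,int(g[r,254,0])) for r in range(154,188,2)])
zt=tcp[2]+17.3
for r in (178,190,200): 
    q=[proj(w,[*(tcp[:2]+ex*x+ey*y),zt]) for x in (45,35,20) for y in (13,-13)]
print(np.round(q,1).tolist())
# slot edges at row 200, positions in rack-aligned coords relative to TCP
row=cv2.GaussianBlur(w["color"],(1,5),0)[195].astype(int)
print("row195",[int(v) for v in row[120:225,0]]); print([int(v) for v in row[284:360,0]])
for c in (300,340): 
    p=onz(w,(c,195),85)[:2]-tcp[:2]; print(c,p@ex,p@ey)
```

```text
178 [11, 46, 119, 168, 167, 129, 115, 135, 158, 181, 189, 191, 192, 191, 193, 194] [204, 205, 207, 206, 208, 209, 209, 205, 221, 250, 252, 252, 252, 253, 255, 255]
182 [16, 39, 106, 165, 167, 125, 112, 136, 162, 183, 195, 180, 128, 118, 125, 125] [208, 210, 212, 206, 186, 177, 177, 180, 223, 252, 253, 253, 253, 253, 255, 255]
190 [14, 25, 85, 160, 169, 138, 85, 77, 84, 86, 90, 90, 91, 90, 91, 92] [95, 96, 97, 96, 95, 89, 83, 129, 232, 255, 253, 253, 253, 253, 255, 245]
200 [15, 16, 74, 159, 175, 161, 94, 74, 81, 86, 89, 92, 92, 92, 91, 92] [95, 95, 96, 94, 94, 88, 81, 159, 252, 255, 253, 253, 253, 254, 255, 204]
210 [33, 30, 28, 27, 34, 52, 57, 71, 81, 86, 90, 92, 90, 90, 92, 90] [93, 95, 95, 96, 94, 90, 84, 84, 100, 57, 25, 25, 29, 40, 52, 43]
330 [17, 15, 15, 46, 96, 112, 109, 107, 101, 74, 64, 69, 69, 72, 71, 70] [117, 104, 73, 81, 144, 186, 190, 189, 187, 166, 80, 21, 16, 16, 18, 16]
col254 [(154, 251), (156, 246), (158, 133), (160, 66), (162, 68), (164, 67), (166, 67), (168, 67), (170, 66), (172, 76), (174, 134), (176, 176), (178, 190), (180, 178), (182, 121), (184, 86), (186, 9
[... 322 characters left out ...]
77, 72, 73, 67, 46, 23, 18, 18, 14, 17, 60, 141, 171, 177, 176, 176, 177, 176, 178, 178, 175, 177, 177, 176, 176, 177, 176, 178, 168, 117, 76, 65, 66, 69, 74, 74, 73, 75, 75, 75, 67, 47, 23, 18, 19, 16, 16, 15, 14, 19, 15, 21, 82, 161, 179, 162, 96]
[239, 254, 253, 253, 253, 253, 255, 238, 115, 39, 62, 71, 71, 69, 69, 72, 76, 75, 71, 141, 243, 254, 253, 253, 253, 253, 253, 253, 253, 253, 253, 253, 253, 253, 253, 253, 253, 253, 253, 253, 253, 253, 253, 253, 253, 253, 253, 253, 253, 253, 253, 253, 253, 255, 254, 167, 66, 64, 73, 77, 85, 180, 255, 254, 253, 253, 253, 253, 253, 253, 253, 253, 253, 253, 253, 253]
300 2.8421954345811287 -32.06223428779924
340 2.8632096349197904 -60.840602628903554
```

The held slate is now within about 0.4 mm of slot 3's centre, since the camera bias cancels in the relative measure. I touch down here without dragging.

Call:
{"name": "apply_moves", "arguments": {"increments": [[-1, 0, 0, -0.003, 0, 0, 0], [-1, 0, 0, -0.002, 0, 0, 0], [-1, 0, 0, -0.001, 0, 0, 0], [-1, 0, 0, -0.001, 0, 0, 0], [-1, 0, 0, 0, 0, 0, 0]]}}

```text
time_s: 13.3
ee_pos: [549.2, -227.6, 158.0]
ee_rot: [-180.0, 0.0, 15.7]
force: [-0.1, -0.4, -1.1]
gripper_width: 26.0
gripper_force: 40.0
```

Call:
{"name": "apply_moves", "arguments": {"increments": [[-1, 0, 0, -0.001, 0, 0, 0], [-1, 0, 0, 0, 0, 0, 0], [-1, 0, 0, 0, 0, 0, 0]]}}

```text
time_s: 13.55
ee_pos: [549.4, -227.6, 157.4]
ee_rot: [-180.0, 0.0, 15.7]
force: [-0.1, -0.3, -1.3]
gripper_width: 26.2
gripper_force: 40.0
```

Call:
{"name": "apply_moves", "arguments": {"increments": [[-1, 0, 0, -0.001, 0, 0, 0], [-1, 0, 0, -0.001, 0, 0, 0], [-1, 0, 0, -0.001, 0, 0, 0], [-1, 0, 0, 0, 0, 0, 0], [-1, 0, 0, 0, 0, 0, 0]]}}

```text
time_s: 13.97
ee_pos: [549.3, -227.6, 154.3]
ee_rot: [-180.0, 0.0, 15.7]
force: [0.4, 0.2, -1.7]
gripper_width: 26.0
gripper_force: 40.0
```

Call:
{"name": "apply_moves", "arguments": {"increments": [[-1, -0.0003, 0.001, 0, 0, 0, 0], [-1, -0.0002, 0.0008, 0, 0, 0, 0], [-1, 0, 0, 0, 0, 0, 0]]}}

```text
time_s: 14.22
ee_pos: [549.0, -226.2, 154.6]
ee_rot: [179.9, -0.0, 15.7]
force: [-0.2, -0.2, -1.6]
gripper_width: 25.8
gripper_force: 40.0
```

Call:
{"name": "apply_moves", "arguments": {"increments": [[-1, -0.0003, 0.0009, 0, 0, 0, 0], [-1, 0, 0, 0, 0, 0, 0], [-1, 0, 0, 0, 0, 0, 0]]}}

```text
time_s: 14.47
ee_pos: [549.0, -226.0, 154.6]
ee_rot: [179.9, -0.0, 15.7]
force: [0.7, -5.1, -3.1]
gripper_width: 26.0
gripper_force: 40.0
```

Call:
{"name": "apply_moves", "arguments": {"increments": [[-1, 0.0005, -0.0018, 0, 0, 0, 0], [-1, 0.0003, -0.0009, 0, 0, 0, 0], [-1, 0, 0, 0, 0, 0, 0], [-1, 0, 0, 0, 0, 0, 0]]}}

```text
time_s: 14.8
ee_pos: [549.2, -227.2, 154.4]
ee_rot: [-179.9, 0.0, 15.7]
force: [0.2, -0.1, -0.9]
gripper_width: 25.5
gripper_force: 40.0
```

Call:
{"name": "apply_moves", "arguments": {"increments": [[-1, 0.0003, -0.001, 0, 0, 0, 0], [-1, 0, 0, 0, 0, 0, 0], [-1, 0, 0, 0, 0, 0, 0]]}}

```text
time_s: 15.05
ee_pos: [549.4, -227.8, 154.4]
ee_rot: [-179.9, 0.0, 15.7]
force: [-0.4, 2.6, 0.8]
gripper_width: 25.9
gripper_force: 40.0
```

Side-to-side play is about 1.5 mm, so this is the middle slate and slot 3 is its own. I centre it and lower.

Call:
{"name": "apply_moves", "arguments": {"increments": [[-1, -0.0003, 0.0013, 0, 0, 0, 0], [-1, 0, 0, -0.003, 0, 0, 0], [-1, 0, 0, -0.004, 0, 0, 0], [-1, 0, 0, -0.004, 0, 0, 0], [-1, 0, 0, 0, 0, 0, 0]]}}

```text
time_s: 15.47
ee_pos: [548.9, -227.4, 142.2]
ee_rot: [-180.0, 0.1, 15.7]
force: [0.1, 0.9, -1.9]
gripper_width: 25.6
gripper_force: 40.0
```

Call:
{"name": "apply_moves", "arguments": {"increments": [[-1, 0, 0, -0.003, 0, 0, 0], [-1, 0, 0, -0.003, 0, 0, 0], [-1, 0, 0, -0.003, 0, 0, 0], [-1, 0, 0, 0, 0, 0, 0]]}}

```text
time_s: 15.8
ee_pos: [549.1, -227.4, 133.7]
ee_rot: [-180.0, 0.1, 15.7]
force: [0.3, -0.3, -0.7]
gripper_width: 25.9
gripper_force: 40.0
```

Call:
{"name": "apply_moves", "arguments": {"increments": [[-1, -0.0001, 0.0004, -0.003, 0, 0, 0], [-1, 0, 0, -0.004, 0, 0, 0], [-1, 0, 0, -0.004, 0, 0, 0], [-1, 0, 0, -0.003, 0, 0, 0], [-1, 0, 0, 0, 0, 0, 0]]}}

```text
time_s: 16.22
ee_pos: [548.8, -226.8, 119.5]
ee_rot: [-179.9, 0.1, 15.7]
force: [-0.4, -0.3, -0.6]
gripper_width: 25.8
gripper_force: 40.0
```

Call:
{"name": "apply_moves", "arguments": {"increments": [[-1, 0, 0, -0.003, 0, 0, 0], [-1, 0, 0, -0.003, 0, 0, 0], [-1, 0, 0, -0.003, 0, 0, 0], [-1, 0, 0, 0, 0, 0, 0], [-1, 0, 0, 0, 0, 0, 0]]}}

```text
time_s: 16.63
ee_pos: [549.2, -227.0, 111.3]
ee_rot: [-180.0, 0.0, 15.7]
force: [0.6, -0.8, -0.0]
gripper_width: 25.8
gripper_force: 40.0
```

Call:
{"name": "apply_moves", "arguments": {"increments": [[-1, 0, 0, -0.003, 0, 0, 0], [-1, 0, 0, -0.002, 0, 0, 0], [-1, 0, 0, -0.001, 0, 0, 0], [-1, 0, 0, 0, 0, 0, 0], [-1, 0, 0, 0, 0, 0, 0]]}}

```text
time_s: 17.05
ee_pos: [549.3, -227.0, 105.4]
ee_rot: [180.0, 0.0, 15.7]
force: [0.2, 0.1, -1.1]
gripper_width: 25.9
gripper_force: 40.0
```

Call:
{"name": "apply_moves", "arguments": {"increments": [[-1, 0, 0, -0.001, 0, 0, 0], [-1, 0, 0, -0.0005, 0, 0, 0], [-1, 0, 0, 0, 0, 0, 0]]}}

```text
time_s: 17.3
ee_pos: [549.4, -227.0, 104.0]
ee_rot: [180.0, -0.0, 15.7]
force: [-0.9, -0.5, -1.5]
gripper_width: 25.9
gripper_force: 40.0
```

Call:
{"name": "apply_moves", "arguments": {"increments": [[-1, 0, 0, -0.001, 0, 0, 0], [-1, 0, 0, 0, 0, 0, 0], [-1, 0, 0, 0, 0, 0, 0]]}}

```text
time_s: 17.55
ee_pos: [549.4, -227.0, 103.5]
ee_rot: [180.0, -0.0, 15.7]
force: [-0.9, 0.1, 2.8]
gripper_width: 25.6
gripper_force: 40.0
```

Cap resting on the rack. Release and retreat.

Call:
{"name": "apply_moves", "arguments": {"increments": [[-0.3, 0, 0, 0, 0, 0, 0], [0, 0, 0, 0, 0, 0, 0], [0.2, 0, 0, 0, 0, 0, 0], [0.2, 0, 0, 0, 0, 0, 0], [0.2, 0, 0, 0, 0, 0, 0]]}}

```text
time_s: 17.97
ee_pos: [549.3, -227.0, 102.8]
ee_rot: [-180.0, 0.0, 15.7]
force: [0.7, -0.0, 0.2]
gripper_width: 54.0
gripper_force: 0.0
```

Call:
{"name": "apply_moves", "arguments": {"increments": [[0.2, 0, 0, 0.01, 0, 0, 0], [0.2, 0, 0, 0.02, 0, 0, 0], [0.2, 0, 0, 0.035, 0, 0, 0], [0.2, 0, 0, 0.035, 0, 0, 0], [0.2, 0, 0, 0.03, 0, 0, 0]]}}

```text
time_s: 18.38
ee_pos: [549.5, -227.1, 236.0]
ee_rot: [179.9, -0.1, 15.7]
force: [1.0, 0.4, -0.2]
gripper_width: 54.6
gripper_force: 0.0
```

Call:
{"name": "apply_moves", "arguments": {"increments": [[0.2, -0.035, 0, 0, 0, 0, 0], [0.2, -0.035, 0, 0, 0, 0, 0], [0.2, 0, 0, 0, 0, 0, 0], [0.2, 0, 0, 0, 0, 0, 0]]}}

```text
time_s: 18.72
ee_pos: [478.2, -227.0, 234.2]
ee_rot: [179.9, -0.1, 15.6]
force: [-0.2, 0.4, -0.1]
gripper_width: 55.0
gripper_force: 0.0
```

Run:
```python
from h import *
w=cams.grab_frame("wrist"); s=cams.grab_frame("side")
cv2.imwrite("pics/end.png",np.hstack([cv2.resize(w["color"][:,:,::-1],(400,300)),cv2.resize(s["color"][90:330,140:360,::-1],(275,300))]))
```

```text
(no output)
```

View pics/end.png

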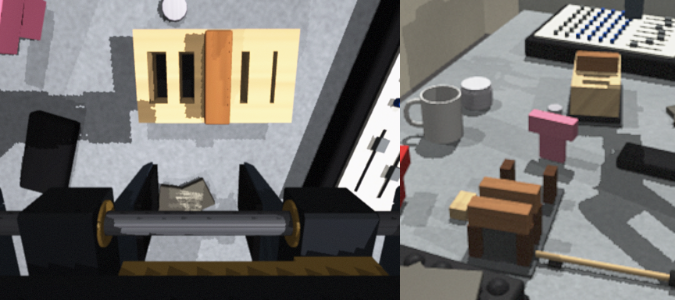

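The slate's cap rests flat over slot 3 (218,77), with slots 1 and 2 free to its right and 4 and 5 to its left. The other two slates still hang in the stand (505,200), and the lone bay is empty.

```bash
python3 -c "
from workcell import env
print(env.job_done())"
```

```text
the job is handed in; nothing more can be done
None
```

The lone slate was touched down on slots 1 and 2, which both refused it, then lowered fully home in slot 3 and let go. The job is handed in; no verdict came back.

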